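# Set up the cartridge change rail in order of size

### The arm

A 6-joint arm with a two-finger parallel gripper is mounted at the origin on the work surface. World frame = base frame: x ahead of the robot, y to its left, z up, the work surface at z = 0. Lengths are in m, angles in rad, forces in N, time in s.
With the tool pointing down it reaches from about 0.325 to 1 m from the base axis. Payload 5.1 kg.
Tool frame: the origin (TCP) lies midway between the tips of the shut fingers; the grasp point (between the pads) lies 19 mm behind it; z points along the fingers, y is the line along which they close (so a half turn about z gives the same grasp; the last joint's range is limited). The gripper opens to 85 mm and grips with 20 to 120 N. Pads are 22 mm wide; open, the fingers measure 114 mm over their backs; the gripper's body (76 mm by 85 mm) begins 54 mm behind the grasp point. The pads swing forward as they close: fully open they stand 13 mm farther back than shut.
Start: joints at [-1.369, 0.124, 1.65, -0, 1.367, -0.083], TCP at [0.183, -0.624, 0.231] pointing down, gripper open.
Joint ranges: [-2.61, 2.61], [-1.02, 2.33], [0.03, 2.71], [-1.35, 4.49], [0.32, 2.68], [-2.91, 2.91]. Speed limits (rad/s): [2.57, 2.57, 3.14, 3.14, 3.14, 3.14].

### API

Orientations are given as a 3x3 rotation matrix whose columns are the frame's x, y, z axes.
In Python, from bench import movep, move_straight, move_j, grip, pause, inverse_kinematics, get_state, read_camera, calibration, MotionError, job_done gives the robot as it stands. The module is installed in compiled form; this text tells all that it offers. Calls block until the motion is done:
- movep(position, orientation): joint-space move of the TCP to a pose.
- move_straight(position, rot=None, rate=0.15): straight line of the TCP; rot=None keeps the orientation; rate is the mean speed in m/s.
- move_j(angles): joint-space move.
- grip(opening): finger opening in m; the grip force is fixed at half the most; returns when the fingers have stopped.
- pause(seconds).
- inverse_kinematics(position, orientation): joint angles nearest the present ones, or None.
- get_state(): the state.
- read_camera(name): name is "side" or "top" or "wrist"; returns the picture (400x640x3 uint8, red, green, blue); there is no depth.
- calibration(name): a dict with "camera_matrix" (3x3 intrinsics, pixels), "rvec" (rotation vector, rad) and "tvec" (3), from world to camera coordinates, as OpenCV has them. Camera axes: x right, y down, z forward; pixel columns grow to the right and rows downward; lengths in m; the calibration is good to about 2 mm. A picture is of the moment at which its call begins: read the wrist's pose just before it. calibration takes no time and is no camera call; for the wrist camera it gives the pose at the moment of the call.
A pose or a line that the arm cannot do raises MotionError and nothing moves.
- job_done(): hands the job in; it is judged then, once.
The state is a dict: "time": time; "qpos": joint angles; "joint_vel": joint speeds; "joint_torque": joint torques, N m; "tool_pos": TCP position; "eef_rot": TCP orientation; "ft_force": force on the tool from outside, world axes, zero at the start; "moment": the same for the moment, N m; "gripper_width": finger opening in m; "grip_force": force on a finger pad.
Only numpy, scipy, OpenCV 4.12 (cv2) and the standard library are available. Lean on these libraries where they do the work, as an engineer would, in place of code of your own. Each camera call takes 0.05 s, during which the arm holds its last target. There are 200 camera calls.

### The job

Set up the dispensing cell's change rail: stand the four capped adhesive cartridges on the four black pads of the rail, one in the middle of each pad, in order of size, with the smallest next to the steel purge cup and the largest at the far end of the row. Keep the cartridges upright all the time, set each one down instead of dropping it, and leave all four standing free.

Things in the scene. Friction and masses are not known exactly. Their poses are not given: they have to be found in the camera images.
- cart_60: the smallest of four adhesive cartridges: a white plastic cylinder 24 mm in diameter and 60 mm tall in all, standing on its flat end with a black cap on top; the straight side wall is 42 mm high, above it a 6 mm shoulder and the 10 mm wide, 12 mm high cap. Loose, about 40 g (can differ by a fifth). Origin: centre of the underside; z up along its axis
- cart_82: the second smallest of four adhesive cartridges: a white plastic cylinder 32 mm in diameter and 82 mm tall in all, standing on its flat end with a black cap on top; the straight side wall is 64 mm high, above it a 6 mm shoulder and the 12 mm wide, 12 mm high cap. Loose, about 90 g (can differ by a fifth). Origin: centre of the underside; z up along its axis
- cart_106: the second largest of four adhesive cartridges: a white plastic cylinder 40 mm in diameter and 106 mm tall in all, standing on its flat end with a black cap on top; the straight side wall is 88 mm high, above it a 6 mm shoulder and the 14 mm wide, 12 mm high cap. Loose, about 160 g (can differ by a fifth). Origin: centre of the underside; z up along its axis
- cart_132: the largest of four adhesive cartridges: a white plastic cylinder 50 mm in diameter and 132 mm tall in all, standing on its flat end with a black cap on top; the straight side wall is 114 mm high, above it a 6 mm shoulder and the 16 mm wide, 12 mm high cap. Loose, about 280 g (can differ by a fifth). Origin: centre of the underside; z up along its axis
- pad_a: one of four like round black rubber pads, 56 mm in diameter and 3 mm thick, fixed in a row on the change rail, a flat aluminium bar 70 mm wide, 460 mm long and 20 mm high; pads are 66 to 98 mm apart, centre to centre, and which letter lies where changes. Origin: centre of the pad's underside, 20 mm above the table; its upper face is 23 mm above the table
- pad_b: one of four like round black rubber pads, 56 mm in diameter and 3 mm thick, fixed in a row on the change rail, a flat aluminium bar 70 mm wide, 460 mm long and 20 mm high; pads are 66 to 98 mm apart, centre to centre, and which letter lies where changes. Origin: centre of the pad's underside, 20 mm above the table; its upper face is 23 mm above the table
- pad_c: one of four like round black rubber pads, 56 mm in diameter and 3 mm thick, fixed in a row on the change rail, a flat aluminium bar 70 mm wide, 460 mm long and 20 mm high; pads are 66 to 98 mm apart, centre to centre, and which letter lies where changes. Origin: centre of the pad's underside, 20 mm above the table; its upper face is 23 mm above the table
- pad_d: one of four like round black rubber pads, 56 mm in diameter and 3 mm thick, fixed in a row on the change rail, a flat aluminium bar 70 mm wide, 460 mm long and 20 mm high; pads are 66 to 98 mm apart, centre to centre, and which letter lies where changes. Origin: centre of the pad's underside, 20 mm above the table; its upper face is 23 mm above the table
- purge_cup: an empty open steel cup, 56 mm across the rim and 50 mm high, fixed on one end of the change rail, in line with the pads and beyond them (69 to 85 mm from the middle of the nearest pad); it marks the end of the row where the smallest cartridge goes. The other end carries a plain aluminium block 60 x 20 mm, 25 mm high. Origin: centre of the cup's underside, 20 mm above the table
Things that resemble listed ones, but are neither listed nor needed, are in the scene too. What is shaped like the cart_106 but purple or red is not meant. What is shaped like the cart_82 but green or purple is not meant.

How it is judged:
At the end, for the whole second after the job is handed in: Each cartridge stands upright (within 6 degrees), at rest, on its own pad: axis within 15 mm of the pad's centre, underside 18 to 28 mm above the table. From the purge cup the order is cart_60, cart_82, cart_106, cart_132 (77, 159, 241, 323 mm from the cup's centre, each within 30 mm) ((horizontal distance between cart_60 and pad_a below 0.015 m or horizontal distance between cart_60 and pad_b below 0.015 m or horizontal distance between cart_60 and pad_c below 0.015 m or horizontal distance between cart_60 and pad_d below 0.015 m) and horizontal distance between cart_60 and purge_cup between 0.047 and 0.107 m and height (world z) of cart_60 between 0.018 and 0.028 m and angle between each of cart_60, cart_82, cart_106, cart_132's own z axis and vertical below 0.1 rad and linear speed of each of cart_60, cart_82, cart_106, cart_132 below 0.02 m/s and angular speed of each of cart_60, cart_82, cart_106, cart_132 below 0.2 rad/s and (horizontal distance between cart_82 and pad_a below 0.015 m or horizontal distance between cart_82 and pad_b below 0.015 m or horizontal distance between cart_82 and pad_c below 0.015 m or horizontal distance between cart_82 and pad_d below 0.015 m) and horizontal distance between cart_82 and purge_cup between 0.129 and 0.189 m and height (world z) of cart_82 between 0.018 and 0.028 m and (horizontal distance between cart_106 and pad_a below 0.015 m or horizontal distance between cart_106 and pad_b below 0.015 m or horizontal distance between cart_106 and pad_c below 0.015 m or horizontal distance between cart_106 and pad_d below 0.015 m) and horizontal distance between cart_106 and purge_cup between 0.211 and 0.271 m and height (world z) of cart_106 between 0.018 and 0.028 m and (horizontal distance between cart_132 and pad_a below 0.015 m or horizontal distance between cart_132 and pad_b below 0.015 m or horizontal distance between cart_132 and pad_c below 0.015 m or horizontal distance between cart_132 and pad_d below 0.015 m) and horizontal distance between cart_132 and purge_cup between 0.293 and 0.353 m and height (world z) of cart_132 between 0.018 and 0.028 m); the robot touches nothing.
It fails at once if a cartridge is tipped more than 35 degrees from upright (angle between any of cart_60, cart_82, cart_106, cart_132's own z axis and vertical above 0.61 rad).
It fails at once if a cartridge is dropped or thrown: it moves faster than 0.6 m/s (as after a fall of 18 mm) with no finger on it ((linear speed of cart_60 above 0.6 m/s and contact force between the fingers and cart_60 below 0.05 N) or (linear speed of cart_82 above 0.6 m/s and contact force between the fingers and cart_82 below 0.05 N) or (linear speed of cart_106 above 0.6 m/s and contact force between the fingers and cart_106 below 0.05 N) or (linear speed of cart_132 above 0.6 m/s and contact force between the fingers and cart_132 below 0.05 N)).
It also fails if it takes over 90 s, if anything falls off the work surface, if the arm or the gripper's body presses on something with over 40 N, if the wrist force passes 120 N, or if a joint passes its speed limit or range.

## Working session

There is one attempt and no reset: what is moved stays moved. The work goes in short steps, each a Python script; the robot and the scene stay as the last script left them, time stands still between calls to the robot, and variables do not carry over. Pictures are saved under pics/ and viewed, at most 14 in all, crops included, and the job is handed in when it is done.

```bash
mkdir -p pics; python3 - <<'E'
from bench import *
import cv2,numpy as np
for n in("top","side"):
    im=read_camera(n);cv2.imwrite(f"pics/{n}0.png",im[:,:,::-1])
    c=calibration(n);R=cv2.Rodrigues(np.array(c["rvec"]))[0];print(n,c["camera_matrix"],(-R.T@np.array(c["tvec"]).ravel()),R[2])
print(get_state()["time"])
E
```

```text
top [[487.64025458   0.         314.09538976]
 [  0.         487.64025458 204.87008477]
 [  0.           0.           1.        ]] [3.01094224e-01 4.88941993e-04 1.10145300e+00] [ 0.17985661  0.01333994 -0.98360238]
side [[518.98288642   0.         314.90249981]
 [  0.         518.98288642 208.85570706]
 [  0.           0.           1.        ]] [ 0.47133223 -0.8517891   0.87792202] [ 0.01466565  0.7193088  -0.69453565]
0.1
```

View pics/top0.png

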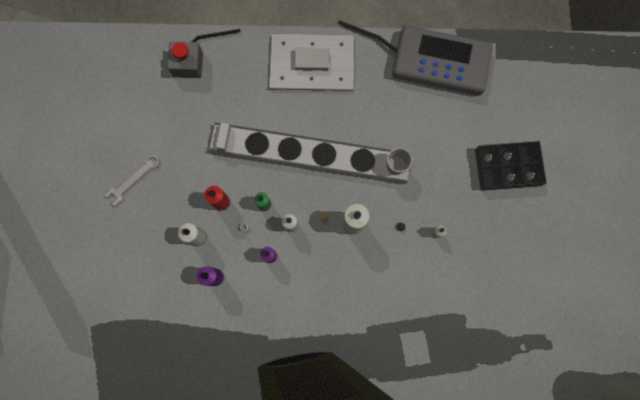

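View pics/side0.png

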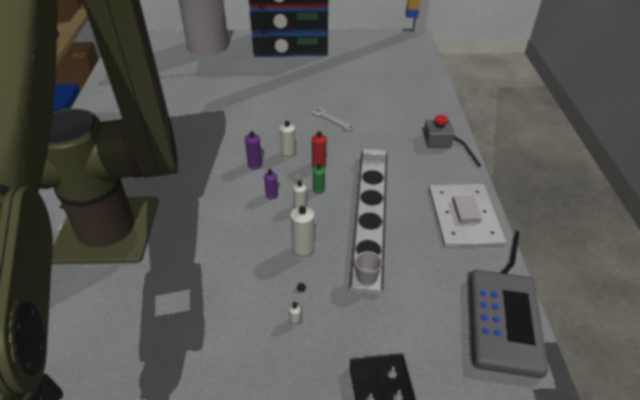

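The top view shows the white cartridges' caps: 106 near (188,236), 82 (289,220), 132 (357,214) and 60 (440,231). The pads are at (257,144), (290,149), (324,154) and (362,160), with the cup at (399,159). In the side view the caps are at about (288,124), (300,183), (303,209) and (295,305).

```bash
cat > h.py <<'E'
from bench import *
import cv2,numpy as np
def ray(c,uv):
    R=cv2.Rodrigues(np.array(c["rvec"],float))[0];t=np.array(c["tvec"],float).ravel()
    d=R.T@np.linalg.inv(np.array(c["camera_matrix"]))@np.array([uv[0],uv[1],1.]);return -R.T@t,d
def onz(c,uv,z):
    o,d=ray(c,uv);return o+d*(z-o[2])/d[2]
def cross(r1,r2):
    A=np.array([r1[1],-r2[1]]).T;s=np.linalg.lstsq(A,r2[0]-r1[0],rcond=None)[0]
    p,q=r1[0]+s[0]*r1[1],r2[0]+s[1]*r2[1];return (p+q)/2,np.linalg.norm(p-q)
def dark(im,uv,w,th):
    "centroid, area, box of the dark blob nearest uv in a window"
    x0,y0=int(uv[0]-w),int(uv[1]-w);g=im[y0:y0+2*w+1,x0:x0+2*w+1].max(2)
    n,l,s,c=cv2.connectedComponentsWithStats((g<th).astype(np.uint8))
    i=1+np.argmin([np.hypot(*(k-w))-.02*a for k,a in zip(c[1:],s[1:,4])])
    return c[i]+[x0,y0],s[i]
E
python3 - <<'E'
from h import *
T,S=cv2.imread("pics/top0.png"),cv2.imread("pics/side0.png");ct,cs=calibration("top"),calibration("side")
C={60:((440,231),(295,305)),82:((289,220),(300,183)),106:((186,236),(288,124)),132:((357,215),(303,209))}
for k,(a,b) in C.items():
    a,sa=dark(T,a,8,70);b,sb=dark(S,b,8,70);z=k/1000-.005
    print(k,a.round(1),sa[2:],b.round(1),sb[2:],onz(ct,a,z).round(4),onz(cs,b,z).round(4),[np.round(v,4) for v in cross(ray(ct,a),ray(cs,b))])
for a in((257,144),(290,149),(324,154),(362,160)):
    a,s=dark(T,a,18,45);print(a.round(1),s[2:],onz(ct,a,.023).round(4))
print(onz(ct,(399,159),.07))
t=cv2.resize(T[120:250,170:460],None,fx=2.7,fy=2.7,interpolation=2);cv2.imwrite("pics/t1.png",t)
E
```

```text
60 [441.4 229.8] [ 4  4 12] [294.4 304.3] [ 4  6 18] [ 0.4441 -0.2611  0.055 ] [ 0.4436 -0.262   0.055 ] [array([ 0.4439, -0.2614,  0.0542]), np.float64(0.0006)]
82 [288.4 219.9] [ 4  5 17] [299.1 182.9] [ 3  5 14] [0.4548 0.0682 0.077 ] [0.4531 0.0663 0.077 ] [array([0.454 , 0.0681, 0.0757]), np.float64(0.002)]
106 [185.5 231.4] [ 6  6 31] [286.5 123. ] [ 4  5 16] [0.4222 0.2788 0.101 ] [0.4209 0.2761 0.101 ] [array([0.4216, 0.2791, 0.0991]), np.float64(0.0017)]
132 [356.6 214.8] [ 7  7 35] [302.  209.5] [ 5  6 30] [ 0.4608 -0.0727  0.127 ] [ 0.4603 -0.0754  0.127 ] [array([ 0.4607, -0.073 ,  0.1248]), np.float64(0.0009)]
[256.4 143.5] [ 21  21 329] [0.6391 0.1515 0.023 ]
[289.  148.7] [ 21  20 304] [0.6282 0.0758 0.023 ]
[323.5 154.3] [ 22  21 258] [ 0.6165 -0.0036  0.023 ]
[362.9 160.1] [ 22  21 274] [ 0.6048 -0.094   0.023 ]
[ 0.59568966 -0.16851283  0.07      ]
```

View pics/t1.png

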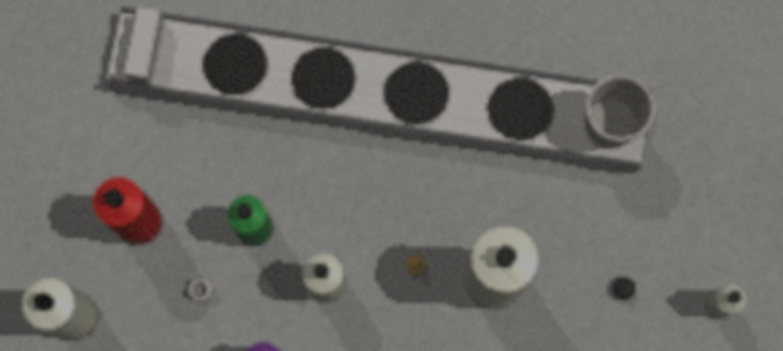

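Heights, sizes and pad spacings (77/80/91 mm, cup to pad 75 mm) all agree with the task text. I'll start with the smallest.

```bash
cat >> h.py <<'E'
PADS=[(.6048,-.094),(.6165,-.0036),(.6282,.0758),(.6391,.1515)]
D=np.array(PADS[3])-PADS[0];ACROSS=np.arctan2(D[0],-D[1])+np.pi
def rot(pos,ang):
    "tool down, y at ang or ang+pi, whichever needs the least turning"
    q0=np.array(get_state()["qpos"]);best=None
    for a in(ang,ang+np.pi):
        y=np.array([np.cos(a),np.sin(a),0]);z=np.array([0,0,-1.]);R=np.array([np.cross(y,z),y,z]).T
        q=inverse_kinematics(pos,R)
        if q is not None and (best is None or abs(q-q0).max()<best[0]):best=(abs(np.array(q)-q0).max(),R)
    return best[1]
def st(m):
    s=get_state();print(m,round(s["time"],2),np.round(s["tool_pos"],4),"w",round(s["gripper_width"],4),"gf",np.round(s["grip_force"],1),"ft",np.round(s["ft_force"],1))
def transfer(c,pad,g,lift,ang,dia):
    "c: xy of the cartridge, g: TCP height above its underside"
    a=np.array([*c,g+lift]);movep(a,rot(a,ang));st("above")
    move_straight([*c,g],rate=.25);grip(0);st("grasped")
    if get_state()["gripper_width"]<dia-.006: raise SystemExit("missed")
    move_straight([*c,g+lift],rate=.25);st("lifted")
    b=np.array([*pad,.023+g+max(.06,lift-.02)]);movep(b,rot(b,ACROSS));st("at pad")
    move_straight([*pad,.023+g+.012],rate=.2);move_straight([*pad,.023+g+.001],rate=.04);st("down")
    grip(min(.085,dia+.03));move_straight([*pad,.023+g+.14],rate=.3);st("free")
E
python3 - <<'E'
from h import *
print(ACROSS)
grip(.06)
transfer((.4437,-.2614),PADS[0],.009,.12,ACROSS,.024)
im=read_camera("top");cv2.imwrite("pics/t2.png",im[:,:,::-1])
im=read_camera("side");cv2.imwrite("pics/s2.png",im[:,:,::-1])
E
```

```text
6.144369027858325
above 2.15 [ 0.4438 -0.2624  0.1296] w 0.06 gf 0.0 ft [ 0.3 -0.   0.8]
grasped 3.21 [ 0.4451 -0.2625  0.0112] w 0.0223 gf 58.9 ft [-0.4  0.7  5.8]
lifted 3.84 [ 0.4431 -0.2609  0.1281] w 0.0228 gf 58.7 ft [ 0.3  0.4 -0.7]
at pad 4.77 [ 0.6037 -0.0945  0.1306] w 0.0225 gf 58.7 ft [-0.6 -0.2 -0.2]
down 5.78 [ 0.6059 -0.0943  0.0342] w 0.0224 gf 59.1 ft [ 0.2 -0.6  3.9]
free 6.81 [ 0.6049 -0.094   0.1727] w 0.0541 gf 0.0 ft [ 0.2 -0.3 -1. ]
```

View pics/s2.png

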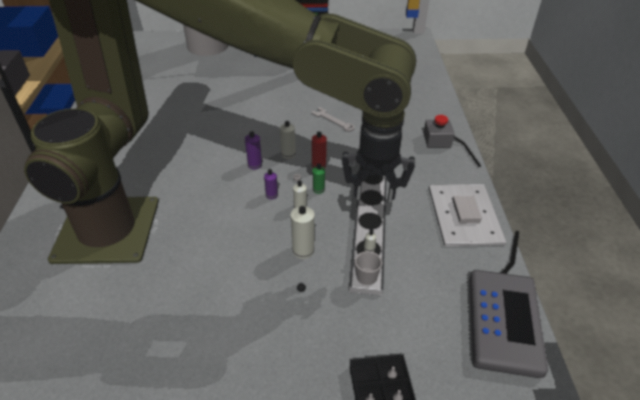

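The 60 stands upright on the pad beside the cup, with its cap at about (370,236). Only 7 s are used, so I'll do the 82 and the 106 next.

```bash
sed -i 's/rate=.25/rate=.18/g; s/rate=.04/rate=.025/' h.py; python3 - <<'E'
from h import *
grip(.07);transfer((.454,.0675),PADS[1],.026,.12,ACROSS,.032)
grip(.085);transfer((.4216,.2785),PADS[2],.046,.15,np.pi/2,.040)
E
```

```text
above 8.11 [0.4551 0.0671 0.1469] w 0.0702 gf 0.0 ft [ 0.5 -0.6  0.3]
grasped 9.36 [0.4549 0.0676 0.0273] w 0.0304 gf 59.3 ft [-1.  0.  6.]
lifted 10.18 [0.453  0.0675 0.1445] w 0.0304 gf 59.3 ft [-0.3  0.1 -0.6]
at pad 10.92 [ 0.615  -0.0032  0.1472] w 0.0309 gf 59.3 ft [-0.1 -0.6 -1.2]
down 12.1 [ 0.6167 -0.0036  0.0504] w 0.0304 gf 59.5 ft [-1.  -0.2  3. ]
free 13.12 [ 0.6167 -0.0036  0.1898] w 0.062 gf 0.0 ft [-0.5 -0.7  0.2]
above 14.78 [0.4221 0.2782 0.1961] w 0.0849 gf 0.0 ft [-0.4 -0.9 -1.1]
grasped 16.25 [0.4222 0.2788 0.047 ] w 0.0388 gf 60.3 ft [-0.7 -1.1  5.3]
lifted 17.23 [0.4207 0.278  0.1942] w 0.039 gf 60.3 ft [ 0.8  0.7 -1.4]
at pad 18.39 [0.6275 0.0763 0.198 ] w 0.0386 gf 60.3 ft [-0.7  1.2 -1.9]
down 19.73 [0.6282 0.0758 0.0701] w 0.0386 gf 60.4 ft [-0.1 -0.  -0.9]
free 20.75 [0.6284 0.0758 0.21  ] w 0.0698 gf 0.0 ft [-0.7 -0.1 -0.3]
```

```bash
python3 - <<'E'
from h import *
grip(.085);transfer((.4606,-.0735),PADS[3],.071,.17,ACROSS,.050)
s=get_state();p=s["tool_pos"];move_straight([p[0],p[1],.28],rate=.3)
move_j([-1.369,.124,1.65,0,1.367,-.083]);pause(.3)
T=read_camera("top");S=read_camera("side");ct,cs=calibration("top"),calibration("side")
cv2.imwrite("pics/t3.png",cv2.resize(T[100:260,170:460,::-1],None,fx=2.7,fy=2.7,interpolation=2));cv2.imwrite("pics/s3.png",S[:,:,::-1])
for k,p in zip((60,82,106,132),PADS):
    w=np.array([*p,.018+k/1000]);P=[cv2.projectPoints(w,np.array(c["rvec"]),np.array(c["tvec"]),c["camera_matrix"],None)[0].ravel() for c in(ct,cs)]
    a,_=dark(T,P[0],5,70);b,_=dark(S,P[1],5,70)
    print(k,np.round(P,1).tolist(),a.round(1),b.round(1),onz(ct,a,w[2]).round(4),onz(cs,b,w[2]).round(4),p)
st("end")
E
```

```text
above 21.96 [ 0.4611 -0.0733  0.2411] w 0.0853 gf 0.0 ft [-0.6 -0.2 -0.3]
grasped 23.48 [ 0.4611 -0.0737  0.0723] w 0.0486 gf 61.5 ft [-2.4  0.7  6.4]
lifted 24.57 [ 0.4597 -0.0733  0.239 ] w 0.0489 gf 62.3 ft [-0.1  0.1 -3.3]
at pad 25.68 [0.6387 0.1505 0.2437] w 0.0488 gf 62.2 ft [ 0.1  0.3 -2.6]
down 27.12 [0.6392 0.1516 0.0954] w 0.0488 gf 62.6 ft [-0.5 -0.9  0.1]
free 28.15 [0.6393 0.1515 0.235 ] w 0.0801 gf 0.0 ft [ 0.4 -0.3 -1.3]
60 [[365.2, 153.2], [370.5, 231.1]] [364.8 152.4] [370.4 228.2] [ 0.6066 -0.093   0.078 ] [ 0.6054 -0.0855  0.078 ] (0.6048, -0.094)
82 [[323.9, 144.2], [372.4, 194.6]] [323.6 143.9] [372.3 195.1] [ 0.6171 -0.003   0.1   ] [ 0.6161 -0.005   0.1   ] (0.6165, -0.0036)
106 [[286.2, 134.5], [374.8, 163.5]] [285.1 134.4] [374.4 163.9] [0.6285 0.0781 0.124 ] [0.6272 0.0745 0.124 ] (0.6282, 0.0758)
132 [[248.6, 124.6], [376.9, 134.7]] [248.1 124.6] [376.4 135.4] [0.6392 0.1525 0.15  ] [0.6377 0.1489 0.15  ] (0.6391, 0.1515)
end 32.01 [ 0.1825 -0.6241  0.2314] w 0.08 gf 0.0 ft [ 0.  -0.1 -0.5]
```

View pics/t3.png

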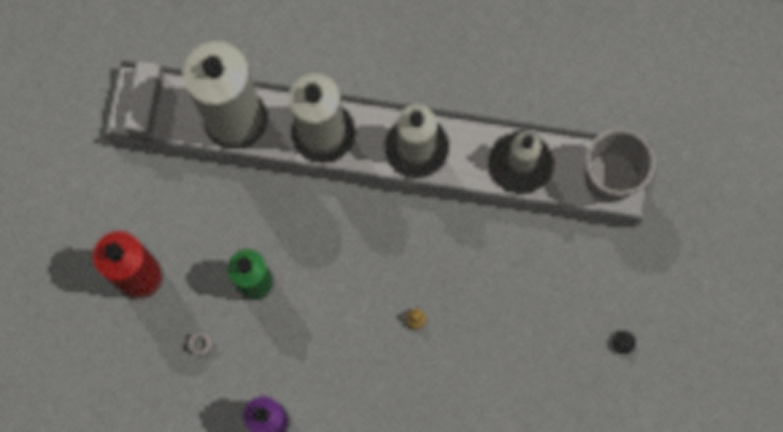

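View pics/s3.png

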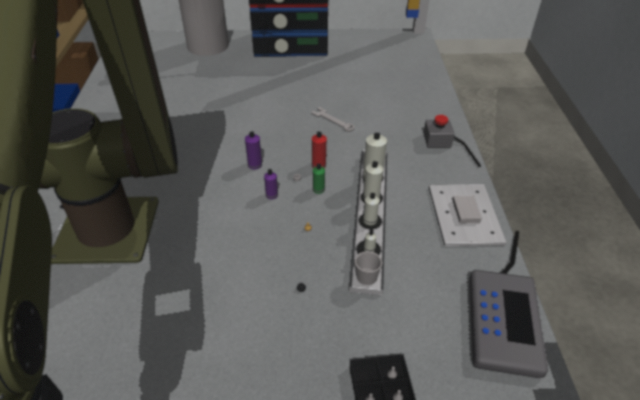

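All four stand upright and centred on their pads, in rising size from the cup at (619,163) in the enlarged crop. The caps measure within 4 mm of the pad centres. The one exception is the 60 in the side view, where the dark pad behind it blends into the cap. The arm is clear of everything.

```bash
python3 -c "
from bench import *
print(job_done())"
```

```text
the job is handed in; nothing more can be done
None
```

The job is handed in, but no verdict came back: cart_60, 82, 106 and 132 stand free and upright on their pads in order from the purge cup, each within about 4 mm of its pad's centre, at about 32 s.

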